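Set out a tea sampler for the counting camera

TASK

Set out this tea sampler so that the overhead counting camera sees every lid: spread the heaped tins over the tray in one even layer, each flat on the tray's floor with its lid up, one near each corner of the tray and a finger's width (about 15 mm) or more of clear floor between any two; and tip the leaning tube up to stand by itself on its foot, cap up, without taking it out of its bin. When both are done, press the push button fully down and let it go; leave everything else on the bench where it is.

Things in the scene. Friction and masses are not known exactly. Their poses are not given: they have to be found in the camera images.
- tray: shallow black tray fixed to the bench, 250 x 290 mm outside (its x and y), walls 5 mm thick, rim 20 mm above the bench, floor 5 mm above the bench (240 x 280 mm inside); origin at the centre of its underside
- tray_corner0 (a point): inner corner of the tray's floor at the tray's -x, -y
- tray_corner1 (a point): inner corner of the tray's floor at the tray's -x, +y
- tray_corner2 (a point): inner corner of the tray's floor at the tray's +x, -y
- tray_corner3 (a point): inner corner of the tray's floor at the tray's +x, +y
- tin0: low round metal tin, 60 mm diameter, 42 mm high, about 70 g, paper band, flat lid; origin at the centre of its underside, z towards the lid (up). Starts on the tray's floor, under the heap.
- tin1: low round metal tin, 60 mm diameter, 42 mm high, about 70 g, paper band, flat lid; origin at the centre of its underside, z towards the lid (up). Starts on the tray's floor, under the heap.
- tin2: low round metal tin, 60 mm diameter, 42 mm high, about 70 g, paper band, flat lid; origin at the centre of its underside, z towards the lid (up). Starts on the tray's floor, under the heap.
- tin3: low round metal tin, 60 mm diameter, 42 mm high, about 70 g, paper band, flat lid; origin at the centre of its underside, z towards the lid (up). Starts on top of the heap, its underside 42 mm above the tray's floor.
- tin4: low round metal tin, 60 mm diameter, 42 mm high, about 70 g, paper band, flat lid; origin at the centre of its underside, z towards the lid (up). Starts on top of the heap, its underside 42 mm above the tray's floor.
- bin: deep open cardboard bin fixed to the bench, 135 x 152 mm outside (its x and y), 110 mm high, walls and floor 5 mm thick (inside 125 x 142 mm); origin at the centre of its underside
- tube: round tea tube with a metal cap, 36 mm diameter, 150 mm long, rigid, flat foot, about 110 g; origin at the centre of its foot, z along the tube towards the cap. Starts inside the bin leaning about 52 degrees from vertical towards the bin's +y, its foot against the -y wall and its cap against the +y wall, cap top just above the rim
- count_button (a joint): spring push button, black cap of 44 mm diameter on a grey housing fixed to the bench: 0 released, 0.008 m fully down (takes 5 N); springs back
- count_button_top (a point): centre of the top face of the button's cap (pressed straight down)
- dispenser: tape dispenser, 120 x 50 x 91 mm, bystander; origin at the centre of its underside
- gift_box: black carton with five tubes lying in it, 170 x 210 x 41 mm, bystander; origin at the centre of its underside
- label_roll: roll of paper labels standing on end, 90 mm diameter, 60 mm high, bystander; origin at the centre of its underside
Not all that is in view belongs to the job. Leave any brown or turquoise look-alike of the tin0 alone. Leave any purple or turquoise look-alike of the tin3 alone.

How it is judged (in metres and radians):
On the way, in this order (a step that is already met when the one before it is completed fails the run):
1. the tins lie in one even layer in the tray and the tube stands upright in its bin, both let go (z of each of tin0, tin1, tin2, tin3, tin4 in the frame of tray below 0.009 m and angle between each of tin0, tin1, tin2, tin3, tin4's own z axis and vertical below 0.1 rad and x of tin0 in the frame of tray between -0.1 and 0.1 m and y of tin0 in the frame of tray between -0.12 and 0.12 m and x of tin1 in the frame of tray between -0.1 and 0.1 m and y of tin1 in the frame of tray between -0.12 and 0.12 m and x of tin2 in the frame of tray between -0.1 and 0.1 m and y of tin2 in the frame of tray between -0.12 and 0.12 m and x of tin3 in the frame of tray between -0.1 and 0.1 m and y of tin3 in the frame of tray between -0.12 and 0.12 m and x of tin4 in the frame of tray between -0.1 and 0.1 m and y of tin4 in the frame of tray between -0.12 and 0.12 m and horizontal distance between each of tin1, tin2, tin3, tin4 and tin0 above 0.073 m and horizontal distance between each of tin2, tin3, tin4 and tin1 above 0.073 m and horizontal distance between each of tin3, tin4 and tin2 above 0.073 m and horizontal distance between tin4 and tin3 above 0.073 m and horizontal distance between any of tin0, tin1, tin2, tin3, tin4 and tray_corner0 below 0.11 m and horizontal distance between any of tin0, tin1, tin2, tin3, tin4 and tray_corner1 below 0.11 m and horizontal distance between any of tin0, tin1, tin2, tin3, tin4 and tray_corner2 below 0.11 m and horizontal distance between any of tin0, tin1, tin2, tin3, tin4 and tray_corner3 below 0.11 m and angle between tube's own z axis and vertical below 0.08 rad and z of tube in the frame of bin below 0.01 m and x of tube in the frame of bin between -0.05 and 0.05 m and y of tube in the frame of bin between -0.06 and 0.06 m and contact force between the fingers and tin0 below 0.3 N and contact force between the fingers and tin1 below 0.3 N and contact force between the fingers and tin2 below 0.3 N and contact force between the fingers and tin3 below 0.3 N and contact force between the fingers and tin4 below 0.3 N and contact force between the fingers and tube below 0.3 N), for 0.3 s.
2. then the button is pressed fully down (value of joint count_button above 0.0065 m), for 0.02 s.
At the end, for the whole second after the job is handed in: Five tins lid up (0.1 rad) within 4 mm of the tray floor, centres 73 mm or more apart, one within 110 mm of each inner corner; tube standing in the bin within 0.08 rad of vertical, foot within 5 mm of its floor; all at rest and let go; button pressed after that and sprung back (z of each of tin0, tin1, tin2, tin3, tin4 in the frame of tray below 0.009 m and angle between each of tin0, tin1, tin2, tin3, tin4's own z axis and vertical below 0.1 rad and x of tin0 in the frame of tray between -0.1 and 0.1 m and y of tin0 in the frame of tray between -0.12 and 0.12 m and x of tin1 in the frame of tray between -0.1 and 0.1 m and y of tin1 in the frame of tray between -0.12 and 0.12 m and x of tin2 in the frame of tray between -0.1 and 0.1 m and y of tin2 in the frame of tray between -0.12 and 0.12 m and x of tin3 in the frame of tray between -0.1 and 0.1 m and y of tin3 in the frame of tray between -0.12 and 0.12 m and x of tin4 in the frame of tray between -0.1 and 0.1 m and y of tin4 in the frame of tray between -0.12 and 0.12 m and horizontal distance between each of tin1, tin2, tin3, tin4 and tin0 above 0.073 m and horizontal distance between each of tin2, tin3, tin4 and tin1 above 0.073 m and horizontal distance between each of tin3, tin4 and tin2 above 0.073 m and horizontal distance between tin4 and tin3 above 0.073 m and horizontal distance between any of tin0, tin1, tin2, tin3, tin4 and tray_corner0 below 0.11 m and horizontal distance between any of tin0, tin1, tin2, tin3, tin4 and tray_corner1 below 0.11 m and horizontal distance between any of tin0, tin1, tin2, tin3, tin4 and tray_corner2 below 0.11 m and horizontal distance between any of tin0, tin1, tin2, tin3, tin4 and tray_corner3 below 0.11 m and angle between tube's own z axis and vertical below 0.08 rad and z of tube in the frame of bin below 0.01 m and x of tube in the frame of bin between -0.05 and 0.05 m and y of tube in the frame of bin between -0.06 and 0.06 m and linear speed of each of tin0, tin1, tin2, tin3, tin4, tube below 0.02 m/s and value of joint count_button below 0.002 m); the robot touches nothing.
It fails at once if a bystander (tape dispenser, gift carton, label roll) is moved by more than 30 mm (distance of any of dispenser, gift_box, label_roll from where it was at the start of the episode above 0.03 m).
It fails at once if the tube is taken out of its bin (its foot raised above the rim) (z of tube in the frame of bin above 0.11 m).
It also fails if it takes over 72 s, if anything falls off the work surface, if the arm or the gripper's body presses on something with over 40 N, if the wrist force passes 120 N, or if a joint passes its speed limit or range.

ROBOT

A 6-joint arm with a two-finger parallel gripper is mounted at the origin on the work surface. World frame = base frame: x ahead of the robot, y to its left, z up, the work surface at z = 0. Lengths are in mm, angles in degrees, forces in N, time in s.
With the tool pointing down it reaches from about 275 to 725 mm from the base axis. Payload 15.9 kg.
Tool frame: the origin (TCP) lies between the finger pads; the fingertips stand tips_ahead ahead of it and the grasp point (between the pads) lies 11 mm behind it (tips_ahead is the distance from the TCP to the fingertips, in mm); z points along the fingers, y is the line along which they close (so a half turn about z gives the same grasp; the last joint's range is limited). The gripper opens to 85 mm and grips with 20 to 120 N. Pads are 22 mm wide; open, the fingers measure 114 mm over their backs; the gripper's body (76 mm by 85 mm) begins 54 mm behind the grasp point. The pads swing forward as they close: fully open they stand 13 mm farther back than shut.
Start: joints at [74.083, 12.198, -1.971, 75.831, 0, 90], TCP at [137.115, 480.817, 239.306] pointing down, gripper open.
Joint ranges: [-170.91, 170.91], [-42.67, 98.43], [-65.05, 77.54], [-120.47, 116.71], [-90, 82.35], [-180, 180]. Speed limits (degrees/s): [108.29, 108.29, 136.94, 147.25, 180, 180].

INTERFACE

Orientations are given as a 3x3 rotation matrix whose columns are the frame's x, y, z axes.
In Python, from cell import move_pose, move_linear, movej, gripper_to, wait, ik, read_camera, camera_params, MotionError, close_job, get_time, get_joint_pos, get_qvel, get_tau, get_eef_pos, get_tool_rot, get_contact_force, get_wrist_torque, get_width, get_grasp_force, tips_ahead gives the robot as it stands. Calls block until the motion is done:
- move_pose(position, orientation): joint-space move of the TCP to a pose.
- move_linear(position, orientation=None, speed=150, stop_force=None): straight line of the TCP; orientation=None keeps the orientation; speed is the mean speed in mm/s. With stop_force (N) it stops when the force on the tool has changed by that much, and returns True; else False.
- movej(angles): joint-space move.
- gripper_to(opening): opening from 0.0 (shut) to 1.0 (fully open); the grip force is fixed at half the most; returns when the fingers have stopped.
- wait(seconds).
- ik(position, orientation): joint angles nearest the present ones, or None.
- read_camera(name): name is "side" or "top"; returns the picture (420x560x3 uint8, red, green, blue); there is no depth.
- camera_params(name): a dict with "fx", "fy", "cx", "cy" (pixels), "R" (3x3) and "t" (3): a world point X has camera coordinates R X + t. Camera axes: x right, y down, z forward; pixel columns grow to the right and rows downward; lengths in mm; the calibration is good to about 2 mm. A picture is of the moment at which its call begins. camera_params takes no time and is no camera call.
A pose or a line that the arm cannot do raises MotionError and nothing moves.
- close_job(): hands the job in; it is judged then, once.
Readings, each from a call of its own:
- get_time(): time.
- get_joint_pos(): joint angles.
- get_qvel(): joint speeds.
- get_tau(): joint torques, N m.
- get_eef_pos(): TCP position.
- get_tool_rot(): TCP orientation.
- get_contact_force(): force on the tool from outside, world axes, zero at the start.
- get_wrist_torque(): the same for the moment, N m.
- get_width(): opening from 0.0 (shut) to 1.0 (fully open).
- get_grasp_force(): force on a finger pad.
Only numpy, scipy, OpenCV 4.12 (cv2) and the standard library are available. Lean on these libraries where they do the work, as an engineer would, in place of code of your own. Each camera call takes 0.05 s, during which the arm holds its last target. There are 200 camera calls.

## Working session

There is one attempt and no reset: what is moved stays moved. The work goes in short steps, each a Python script; the robot and the scene stay as the last script left them, time stands still between calls to the robot, and variables do not carry over. Pictures are saved under pics/ and viewed, at most 10 in all, crops included, and the job is handed in when it is done.

```bash
mkdir -p pics; python3 - <<'E'
from cell import *
import cv2
for n in("top","side"):
    im=read_camera(n); cv2.imwrite(f"pics/{n}0.png",cv2.resize(im[:,:,::-1],(784,588)))
    cv2.imwrite(f"pics/raw_{n}0.png",im[:,:,::-1])
    p=camera_params(n);print(n,{k:(v.round(3).tolist() if hasattr(v,'round') and hasattr(v,'tolist') else v) for k,v in p.items()})
print(tips_ahead,get_time(),get_tool_rot())
E
```

```text
top {'fx': 473.7890941643299, 'fy': 473.7890941643299, 'cx': 282.50485108465335, 'cy': 209.07083987763485, 'R': [[0.025, -0.999, 0.026], [-0.982, -0.029, -0.185], [0.185, -0.021, -0.982]], 't': [-22.161, 531.914, 1234.879]}
side {'fx': 531.9580107091856, 'fy': 531.9580107091856, 'cx': 272.41285653515985, 'cy': 214.75209467653488, 'R': [[-0.868, -0.497, 0.006], [-0.319, 0.55, -0.772], [0.38, -0.672, -0.636]], 't': [471.049, 201.419, 1499.211]}
8.0 0.1 [[-9.61676919e-01  2.74185036e-01 -2.62468432e-04]
 [ 2.74185161e-01  9.61676426e-01 -9.73924978e-04]
 [-1.46259509e-05 -1.00856612e-03 -9.99999491e-01]]
```

View pics/top0.png

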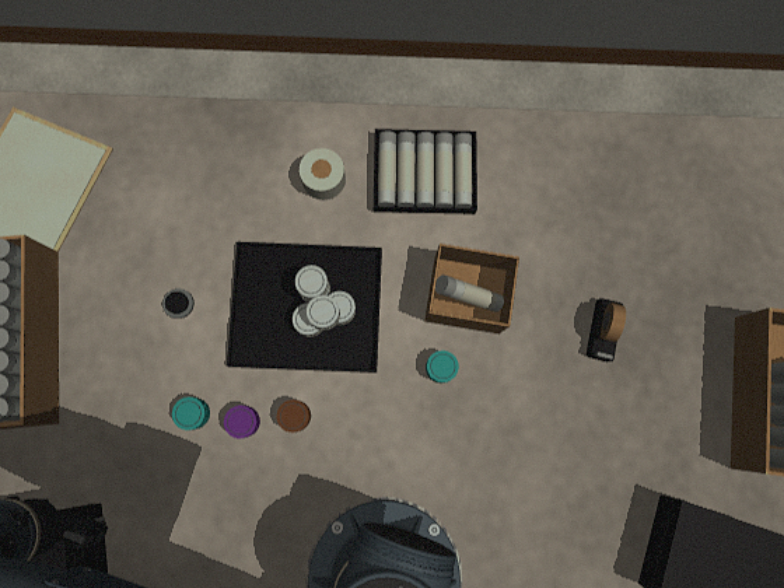

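View pics/side0.png

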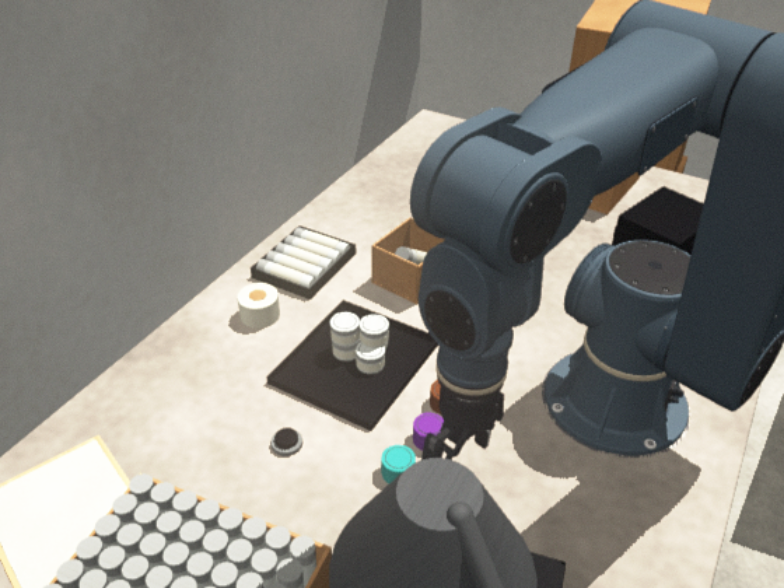

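The top view shows the tray (corners about 237,243 / 381,248 / 376,371 / 227,366) with the white heap at about (322,300). The bin is at (474,288) with the leaning tube at (468,292), and the button is at (177,303). Look-alikes outside the tray are turquoise (189,412) and (442,366), purple (240,420) and brown (293,415). The five white tins in the tray are the ones meant. I'll enlarge the tray and bin to confirm.

```bash
python3 - <<'E'
import cv2
im=cv2.imread("pics/raw_top0.png")
c=im[165:275,155:375]; cv2.imwrite("pics/crop0.png",cv2.resize(c,(792,396),interpolation=cv2.INTER_CUBIC))
c=im[165:255,195:265]; c=cv2.convertScaleAbs(c,alpha=1.3); cv2.imwrite("pics/crop1.png",cv2.resize(c,None,fx=6.5,fy=6.5,interpolation=cv2.INTER_CUBIC))
E
```

```text
(no output)
```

View pics/crop0.png

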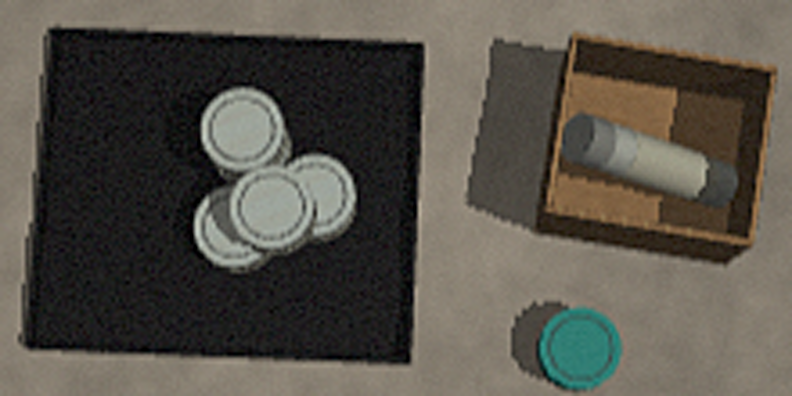

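View pics/crop1.png

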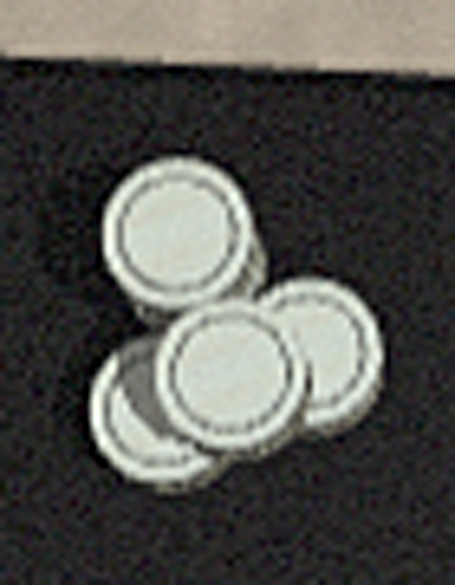

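The crops show five white tins. Two are on top, at raw (222.7,200.7) and (230.7,222.5). Two low ones are at (243.9,218.8) and (220.4,228.4), and one is hidden under the first top tin. The tube's cap is the high end on the left (318,203) and its foot is at about (354,217).

```bash
cat > h.py <<'E'
from cell import *
import numpy as np, cv2
def px2w(u,v,z,cam="top"):
    p=camera_params(cam);R=np.array(p["R"]);t=np.array(p["t"])
    d=R.T@np.array([(u-p["cx"])/p["fx"],(v-p["cy"])/p["fy"],1]);c=-R.T@t
    return (c+d*(z-c[2])/d[2])
def w2px(X,cam="top"):
    p=camera_params(cam);c=np.array(p["R"])@np.array(X,float)+np.array(p["t"])
    return np.array([p["fx"]*c[0]/c[2]+p["cx"],p["fy"]*c[1]/c[2]+p["cy"]])
def down(a):
    "tool pointing down, closing line (tool y) at a degrees from world x"
    a=np.radians(a);y=np.array([np.cos(a),np.sin(a),0]);z=np.array([0,0,-1.])
    return np.column_stack([np.cross(y,z),y,z])
E
python3 - <<'E'
from h import *
np.set_printoptions(precision=1,suppress=True)
c0=lambda x,y,z:px2w(x/3.6+155-.36,y/3.6+165-.36,z)   # cubic resize half-pixel shift
c1=lambda x,y,z:px2w(x/6.5+195-.42,y/6.5+165-.42,z)
T=np.array([c0(*p,20) for p in[(50,28),(424,43),(410,362),(22,347)]]);print("tray",T[:,:2].tolist(),T.mean(0),[np.linalg.norm(T[i]-T[(i+1)%4]) for i in range(4)])
for n,p,z in[("A",(180,232),89),("B",(232,374),89),("C",(318,350),47),("D",(165,412),47)]:print(n,c1(*p,z))
B=np.array([c0(*p,110) for p in[(574,34),(777,67),(752,242),(542,217)]]);print("bin",B.tolist(),B.mean(0),[np.linalg.norm(B[i]-B[(i+1)%4]) for i in range(4)])
print("cap",c0(584,139,115),"foot",c0(718,187,20))
print("btn",px2w(177/1.4,303/1.4,25))
for n,p,z in[("roll",(321,170),60),("boxc",(425,170),41),("disp",(607,330),45),("turq",(442,366),42),("turq2",(189,412),42)]:print(n,px2w(p[0]/1.4,p[1]/1.4,z))
E
```

```text
tray [[632.7963906500556, 313.33599461857625], [629.972134316159, 22.43096087557163], [381.92453715504655, 25.81598593260351], [385.35326224972715, 317.13029314909244]] [507.5 169.7  20. ] [np.float64(290.9187430896439), np.float64(248.07069325504423), np.float64(291.3344843042062), np.float64(247.4722176202414)]
A [543.7 152.1  89. ]
B [486.3 128.5  89. ]
C [504.   97.1  47. ]
D [476.2 159.2  47. ]
bin [[616.7990410971754, -86.85081347230704, 110.0], [596.7036327354242, -235.24820229146692, 110.0], [467.5826226229856, -216.09034540209169, 110.0], [481.29263183654473, -65.6761208611394, 110.0]] [ 540.6 -151.   110. ] [np.float64(149.75182952328316), np.float64(130.5345116551568), np.float64(151.03775454134603), np.float64(137.15084599770785)]
cap [538.  -94.6 115. ] foot [ 522.6 -207.6   20. ]
btn [503.8 417.9  25. ]
roll [773.7 146.6  60. ]
boxc [788.3 -61.2  41. ]
disp [ 471.8 -419.8   45. ]
turq [ 393.8 -100.2   42. ]
turq2 [295.3 372.8  42. ]
```

Measured tray size (291 x 248 mm), bin size and tube direction agree with the given values. Next I'll move the two top tins, closing the fingers across the A–B line.

```bash
cat >> h.py <<'E'
def best(p,a):
    "closing angle a or a+180, whichever the wrist reaches with least turn"
    q=np.array(get_joint_pos());c=[]
    for d in(a,a-180,a+180):
        s=ik(p,down(d))
        if s is not None:c.append((np.abs(np.array(s)-q).max(),d))
    return min(c)[1]
def carry(src,dst,under,a,b=None,hi=160,open_to=1.0):
    "tin with underside at height under from src to tray floor at dst; closing angles a, b"
    P=lambda xy,z:[xy[0],xy[1],z]
    b=a if b is None else b
    gripper_to(1.0)
    a=best(P(src,hi),a); move_pose(P(src,hi),down(a))
    move_linear(P(src,under+18),speed=150); gripper_to(0.0)
    w,f=get_width(),get_grasp_force()
    move_linear(P(src,hi),speed=200)
    b=best(P(dst,hi),b); move_linear(P(dst,hi),down(b),speed=250)
    move_linear(P(dst,5+18+1),speed=150); gripper_to(open_to)
    move_linear(P(dst,hi),speed=250)
    print("width",w,"force",f,"t",get_time())
def snap(name,x0,y0,x1,y1,k,cam="top"):
    im=read_camera(cam)[:,:,::-1];cv2.imwrite(f"pics/raw_{name}.png",im)
    cv2.imwrite(f"pics/{name}.png",cv2.resize(im[y0:y1,x0:x1],None,fx=k,fy=k,interpolation=cv2.INTER_CUBIC))
E
python3 - <<'E'
from h import *
carry((543.7,152.1),(583.5,264.7),47,113,b=113)
carry((486.3,128.5),(431.5,74.7),47,113,b=113)
move_pose([400,330,230],get_tool_rot())
snap("s1",155,165,285,275,5)
E
```

```text
width 0.6883635591452583 force 63.003634214401245 t 9.4583
width 0.6840395964995042 force 62.272714376449585 t 14.7833
```

View pics/s1.png

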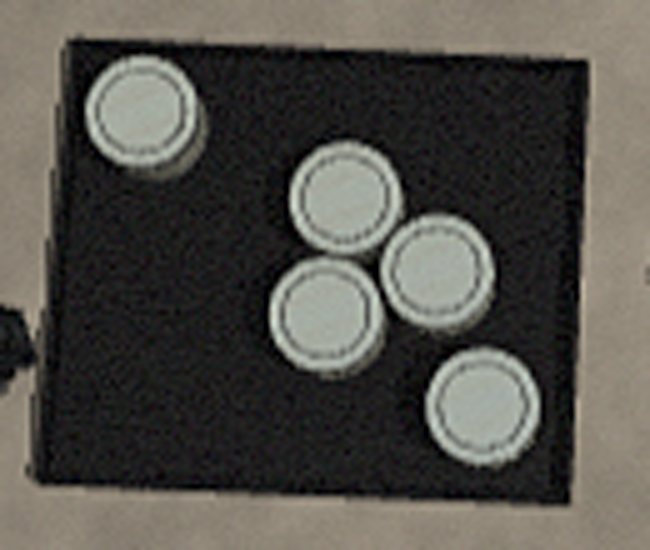

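The tray now holds three low tins at crop px (437,270), (326,315) and (346,198), plus placed tins at (483,406) and (140,110). The upper-left one shows more side wall than it should, so I'll check whether it is flat.

```bash
python3 - <<'E'
from h import *
np.set_printoptions(precision=1,suppress=True)
c=lambda x,y,z:px2w(x/5+155-.4,y/5+165-.4,z)
for n,p in dict(C=(437,270),D=(326,315),E=(346,198),B=(483,406),A=(140,110)).items():print(n,c(*p,47))
im=cv2.imread("pics/raw_s1.png");print("expected A px",(w2px([583.5,264.7,47])-[154.6,164.6])*5)
snap("sideA",190,205,320,310,6,"side")
E
```

```text
C [503.4 101.1  47. ]
D [477.2 159.6  47. ]
E [541.6 152.   47. ]
B [430.5  73.5  47. ]
A [587.1 266.3  47. ]
expected A px [142.5 116.5]
```

View pics/sideA.png

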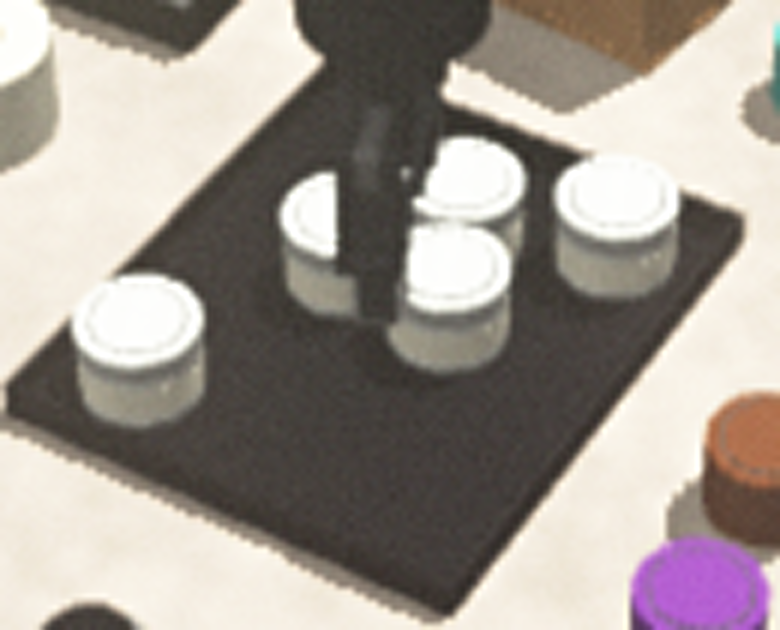

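```bash
python3 - <<'E'
from h import *
np.set_printoptions(precision=1,suppress=True)
for n,p in dict(A=(587,266),B=(430.5,73.5),D=(477,160)).items():
    print(n,[5*(w2px([*p,5])-w2px([*p,47])), 6*(w2px([*p,5],"side")-w2px([*p,47],"side")), (w2px([*p,47],"side")-[189.6,204.6])*6])
im=cv2.imread("pics/raw_s1.png",0);g=cv2.resize(im[165:275,155:285],None,fx=5,fy=5,interpolation=cv2.INTER_CUBIC)
_,b=cv2.threshold(g,110,255,0);
for c in cv2.findContours(b,0,2)[0]:
    if 3000<cv2.contourArea(c)<60000:print(cv2.boundingRect(c),cv2.contourArea(c))
E
```

```text
A [array([13.5, 17.3]), array([ 5.7, 62.6]), array([137.9, 322.1])]
B [array([3. , 8.3]), array([-2.5, 62. ]), array([620.1, 198. ])]
D [array([ 7.9, 11.1]), array([ 0.3, 62.4]), array([451. , 269.2])]
(426, 348, 114, 117) 10049.5
(270, 257, 114, 114) 9857.0
(381, 216, 113, 112) 9732.0
(290, 142, 112, 112) 9559.0
(86, 57, 111, 109) 9351.5
```

Tin A's projection matches a flat tin at (587,266) in both views, so it is fine. E can stay where it is. C and D go to the remaining two corners, then the tube.

```bash
cat >> h.py <<'E'
yaw=np.radians(-7.7); ex=np.array([np.cos(yaw),np.sin(yaw),0]); ey=np.array([-np.sin(yaw),np.cos(yaw),0]); BC=np.array([540.6,-151,0])
def tubepose(x,y,z,tau,sgn=1,back=0):
    "grasp point at bin (x,y,z), tool tilted tau deg; TCP 11 mm ahead of it"
    t=np.radians(tau);zt=np.sin(t)*ey-np.cos(t)*np.array([0,0,1.]);yt=sgn*ex
    return BC+x*ex+y*ey+np.array([0,0,z])+(11-back)*zt, np.column_stack([np.cross(yt,zt),yt,zt])
E
python3 - <<'E'
from h import *
np.set_printoptions(precision=1,suppress=True)
carry((503.4,101.1),(583.5,72),5,174,hi=110)
carry((477.2,159.6),(431.5,264.7),5,83,hi=110)
for s in(1,-1):
    for a in[(-10,34.6,93,-20),(-10,34.6,128,-20),(-10,17,138,6),(-10,0,138,32),(-10,0,125,32)]:
        q=ik(*tubepose(*a,s));print(s,a,None if q is None else np.array(q))
E
```

```text
width 0.6887023587995142 force 62.02347993850708 t 21.3333
width 0.6861587452373292 force 61.92671298980713 t 26.7
1 (-10, 34.6, 93, -20) [ -1.5  23.9 -11.9  56.4 -19.9  96.5]
1 (-10, 34.6, 128, -20) [ -1.5  22.3  -9.   61.  -19.9  96.5]
1 (-10, 17, 138, 6) [-17.2  21.4  -6.3  63.4   5.9  80.5]
1 (-10, 0, 138, 32) [-30.9  31.3   2.1  74.7  29.1  63.2]
1 (-10, 0, 125, 32) [-30.9  31.8   1.   73.   29.1  63.2]
-1 (-10, 34.6, 93, -20) [ -1.5  23.9 -11.9  56.4 -19.9 -83.5]
-1 (-10, 34.6, 128, -20) [ -1.5  22.3  -9.   61.  -19.9 -83.5]
-1 (-10, 17, 138, 6) [-17.2  21.4  -6.3  63.4   5.9 -99.5]
-1 (-10, 0, 138, 32) [ -30.9   31.3    2.1   74.7   29.1 -116.8]
-1 (-10, 0, 125, 32) [ -30.9   31.8    1.    73.    29.1 -116.8]
```

```bash
python3 - <<'E'
from h import *
np.set_printoptions(precision=1,suppress=True)
p=get_eef_pos(); move_linear([p[0],p[1],240],speed=250)
gripper_to(0.65)
P0,R0=tubepose(-10,34.6,93,-20)
move_pose(tubepose(-10,34.6,93,-20,back=110)[0],R0)
print("hit",move_linear(P0,speed=80,stop_force=12))
gripper_to(0.0);print("w",get_width(),get_grasp_force())
move_linear(tubepose(-10,34.6,128,-20)[0],speed=80)
for a in[(-10,17,138,6),(-10,0,138,32)]: move_linear(*tubepose(*a),speed=50)
snap("s2",280,150,400,250,6)
print("hit",move_linear(tubepose(-10,0,120,32)[0],speed=20,stop_force=4),get_eef_pos()-tubepose(-10,0,125,32)[0],get_contact_force(),get_time())
snap("s2s",240,140,380,245,5,"side")
a=cv2.imread("pics/s2.png");b=cv2.imread("pics/s2s.png");h=max(a.shape[0],b.shape[0])
pad=lambda i:cv2.copyMakeBorder(i,0,h-i.shape[0],0,0,0)
o=np.hstack([pad(a),pad(b)]);cv2.imwrite("pics/s2b.png",cv2.resize(o,(790,int(o.shape[0]*790/o.shape[1]))))
E
```

```text
hit False
w 0.40033095139672953 59.61909770965576
hit True [0.1 0.2 0.9] [-1.6 -1.8  9.9] 35.6
```

View pics/s2b.png

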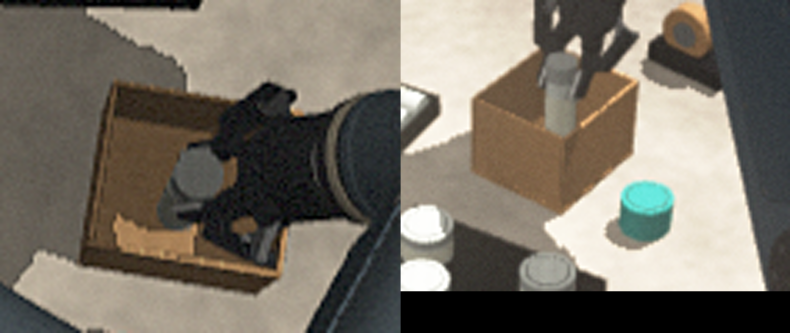

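The tube is gripped upright in the bin (cap at about (196,172) left, (563,65) right). Floor contact came at the expected height. Releasing, backing off along the tool and checking the result.

```bash
python3 - <<'E'
from h import *
gripper_to(0.65)
P,R=tubepose(-10,0,125,32,back=130); move_linear(P,speed=100)
move_pose([503.8,417.9,150],down(best([503.8,417.9,150],90)))
gripper_to(0.0)
snap("s3",120,155,380,275,3); snap("s3s",190,140,380,310,4.2,"side")
a=cv2.imread("pics/s3.png");b=cv2.imread("pics/s3s.png");b=cv2.resize(b,None,fx=.33*1.0,fy=.33) if 0 else b
cv2.imwrite("pics/s3b.png",cv2.resize(np.vstack([a,cv2.copyMakeBorder(b,0,0,0,max(0,a.shape[1]-b.shape[1]),0)[:, :a.shape[1]]]) if b.shape[1]<=a.shape[1] else np.vstack([cv2.copyMakeBorder(a,0,0,0,b.shape[1]-a.shape[1],0),b]),(436,596)))
print(get_time(),get_eef_pos())
E
```

```text
40.3833 [503.76093327 417.91132797 150.01107601]
```

View pics/s3.png

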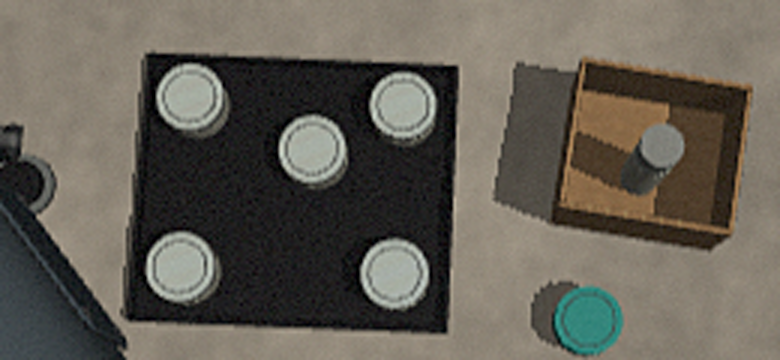

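View pics/s3s.png

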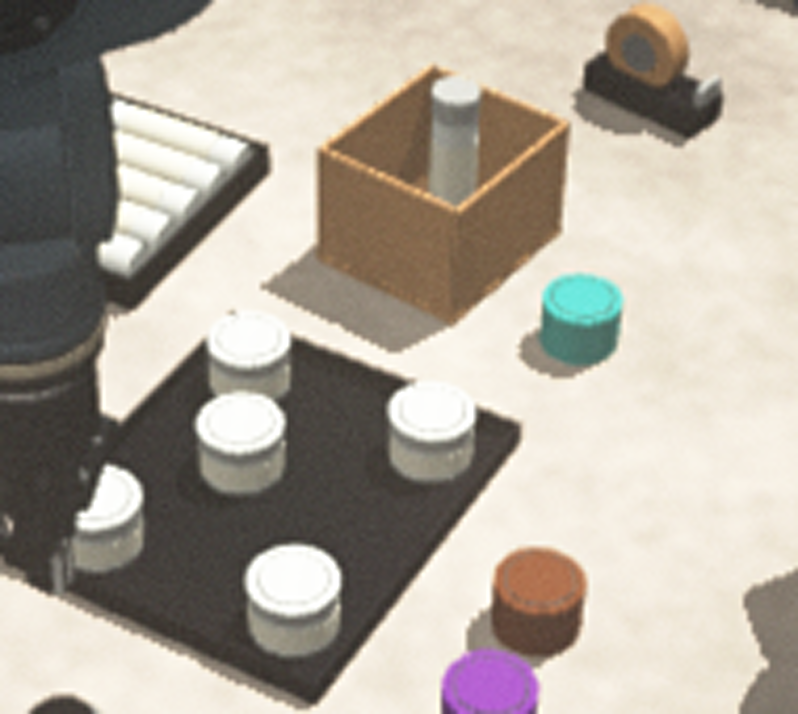

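All five tins lie flat and spread out: lids at (190,97), (403,107), (313,150), (180,267) and (395,273). The tube stands upright in the bin, cap at (662,147) top and (455,90) side. Next: check the button's height in the side view, press it, then back off.

```bash
python3 - <<'E'
from h import *
np.set_printoptions(precision=1,suppress=True)
best_=min(((np.linalg.norm(w2px(px2w(177/1.4,303/1.4,z),"side")-np.array([286.5,438])/1.4),z) for z in range(0,60)));print(best_)
b=px2w(177/1.4,303/1.4,best_[1]);print(b)
move_linear([b[0],b[1],70],speed=150)
hit=move_linear([b[0],b[1],12],speed=30,stop_force=14)
print(hit,get_eef_pos(),get_contact_force());wait(0.2)
move_linear([b[0],b[1],200],speed=120);wait(0.5);print(get_time(),get_contact_force())
E
```

```text
(np.float64(0.7774554770595025), 17)
[505.1 420.4  17. ]
True [505.2 420.4  24. ] [-2.  -1.9 10.6]
44.7917 [-0.   0.6 -0.7]
```

```bash
python3 - <<'E'
from h import *
b=[505.1,420.4]
move_linear([*b,45],speed=150)
for f in(1.5,20):
    print(move_linear([*b,10],speed=15,stop_force=f),get_eef_pos()[2],get_contact_force()[2])
wait(0.2);move_linear([*b,200],speed=120);wait(0.5);print(get_time())
E
```

```text
True 29.997845634476107 1.2768955944456382
True 23.961456798002327 11.671837382042026
50.1083
```

The cap travels from about 32 mm at first touch to a hard stop at 24 mm, which is the full 8 mm. The arm is clear, so I'm handing in.

```bash
python3 -c "
from cell import *
print(close_job())"
```

```text
the job is handed in; nothing more can be done
None
```

The job is handed in at about 50 s of the 72 s allowed: the five tins lie flat and spread over the tray, one near each corner, the tube stands upright in its bin, and the button was pressed fully down (twice, the second to confirm its hard stop) and let go; the hand-in call returned no verdict.

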